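# Earth-leakage test on the workshop's portable supply box

### The arm

A 6-joint arm with a two-finger parallel gripper is mounted at the origin on the work surface. World frame = base frame: x ahead of the robot, y to its left, z up, the work surface at z = 0. Lengths are in mm, angles in rad, forces in N, time in s.
With the tool pointing down it reaches from about 275 to 750 mm from the base axis. Payload 10.2 kg.
Tool frame: the origin (TCP) lies between the finger pads; the fingertips stand 25 mm ahead of it and the grasp point (between the pads) lies 6 mm ahead of it; z points along the fingers, y is the line along which they close (so a half turn about z gives the same grasp; the last joint's range is limited). The gripper opens to 85 mm and grips with 20 to 120 N. Pads are 22 mm wide; open, the fingers measure 114 mm over their backs; the gripper's body (76 mm by 85 mm) begins 54 mm behind the grasp point. The pads swing forward as they close: fully open they stand 13 mm farther back than shut.
Start: joints at [0.941, 0.313, 1.498, -0, 1.331, -0.223], TCP at [207.741, 482.157, 256.294] pointing down, gripper open.
Joint ranges: [-2.94, 2.94], [-0.97, 2.17], [0.19, 2.56], [-1.23, 4.37], [0.02, 3.11], [-2.88, 2.88]. Speed limits (rad/s): [2.39, 2.39, 3.01, 3.14, 3.14, 3.14].

### API

Orientations are given as a unit quaternion [w, x, y, z].
In Python, from rig import ctrl, eyes, finish_job gives the robot as it stands.
- The arm moves only by the tool step_arm, never from a script. Its argument "increments" is a list of rows, each an object of numbers: "dx", "dy", "dz": the shift along the tool's x, y, z in units of 25 mm (1.0 is 25 mm); "wx", "wy", "wz": the turn, a rotation vector about the tool's x, y, z in units of 6 degrees (1.0 is 6 degrees). A call has 1 to 5 rows; each row shifts and turns the commanded pose from where the row before left it, along the tool's axes as they then stand; what a row does not reach is not made up. A row lasts 1/10 s, in which the tool goes at most 50 mm and 8.59 degrees, less where a joint would pass 70% of its speed; a pose out of reach is approached as far as the arm can. A call is refused whole if a number of a shift passes 1 or a number of a turn 1, either way. A call with a gripper value outside its range is refused whole. "fingers" is the finger opening in mm, from 0 to 85.4, set as the call begins (left out, the last holds). The fingers move at their own pace and stop on an object; "squeeze" is the grip in N (left out, the last holds). Time passes only in rows, so rows that do not move let the fingers close. It gives the time, the measured TCP pose, the force, the opening and the grip force at its end, in the units of the state.
- ctrl.sense(): the state, without advancing time (a new reading comes with each control period).
- eyes.capture(name): name is "scene" or "side" or "wrist"; returns a dict with "frame" (400x640x3 uint8, blue, green, red), "fx", "fy", "cx", "cy" (pixels), "R" (3x3) and "t" (3): a world point X has camera coordinates R X + t; the wrist camera has in their place "tool_from_camera" (4x4, takes a point from camera to tool coordinates, whose origin is the TCP and whose axes are the flange's). Camera axes: x right, y down, z forward; pixel columns grow to the right and rows downward; lengths in mm; the calibration is good to about 2 mm. A picture is of the moment at which its call begins: read the wrist's pose just before it. There is no depth.
- finish_job(): hands the job in; it is judged then, once.
Trained networks look in the newest picture that a camera, given by its name, has taken for a name from the list of things; names that differ only in an ending like _2 or _b are one class to them, and where a whole thing is asked for, a point or a joint stands for the part that bears it (a point fixed in the world has none). Each returns a list of dicts, best first, with "p" (0 to 1); they miss things now and then, are a little off and sometimes report something else, mostly with a low value. They report only what shows in the picture. A call takes as long as a camera call.
- eyes.cut_out(camera, label): "mask" (400x640 bool, what is visible of it).
- eyes.landmark_of(camera, label): "point" ([x, y, z] in mm, in the coordinates of the camera as it stood for that picture, good to about 4 mm: a listed point, or the origin of a listed thing).
The state is a dict: "time_s": time; "joints": joint angles; "dq": joint speeds; "tau": joint torques, N m; "eef_pos": TCP position; "ee_rot": TCP orientation; "force": force on the tool from outside, world axes, zero at the start; "wrist_torque": the same for the moment, N m; "grip_width": opening from 0.0 (shut) to 1.0 (fully open); "grip_force": force on a finger pad.
Only numpy, scipy, OpenCV 4.12 (cv2) and the standard library are available. Lean on these libraries where they do the work, as an engineer would, in place of code of your own. Each camera call takes 0.05 s, during which the arm holds its last target. There are 200 camera calls.

### The job

Do the earth-leakage test on the supply box: push the yellow test button in so that the breaker's white handle drops, let the button go, then lift the handle back up until it catches and stays up. Finally shut the clear hood right down over the breaker; leave the brush and the carton beside the box where they are.

Things in the scene. Friction and masses are not known exactly. Their poses are not given: they have to be found in the camera images.
- supply_box: Fixed dark grey power box, 360 wide (y) x 260 deep (x), 60 high in front (robot side), 160 at the back; its light grey top face slopes up away from the robot at 21 deg. Origin: centre of underside; x to its back, y to its left, z up. Left half of the face: breaker with hood; right half: red and blue sockets (dia 86, 46 proud, fixed). Tube handles stick out 29 on both flanks.
- breaker (a point): Fixed point on top of the breaker's raised black strip, at its centre, where the handle comes out. Axes of the sloped face: x up the slope, y left along the face, z out of the face. In this frame, mm: grey face at z -22; breaker case 160 (x) x 120 (y), top at z -4; black strip 76 x 50, top at z 0; test button at x -44, y -43; hood hinge line at y 79, z 32, on an upstand 196 long, 6 thick.
- test_button_top (a point): Centre of the top of the round yellow test button, diameter 22, standing 12 above the breaker case (8 above the black strip); it is pushed along -z of the breaker's axes.
- test_button (a joint): How far the button is pushed in, m: 0 out, 0.007 bottom. The breaker trips at about 0.0045 m and 3 N; the bottom needs about 4.5 N. It springs back when let go.
- handle_tip (a point): Middle of the outer end of the breaker's white handle (black band near its end): a bar 28 wide (y) x 13 thick that reaches 68 from its pivot and stands 21 to 25 above the black strip; smooth plastic. Up (on) it leans 0.45 rad up the slope from the face's normal, dropped (off) 0.3 rad down the slope. Axes turn with the handle.
- handle_pivot (a point): Fixed centre of the handle's hinge, inside the breaker, 40 straight below breaker; same axes as breaker, the hinge lies along y.
- handle (a joint): Handle angle, rad: about 0.04 up and caught (on), 0.75 dropped (off). When tripped a spring snaps it down. To lift it back push its lower side up the slope, against 0.2 to 0.3 N m (4 to 7 N), to its upper stop at -0.06, where the catch takes it; let go before about 0 it drops again. Only the test button frees the catch.
- hood (a joint): Opening angle of the clear hood, rad: 0 shut, 2.6 fully open; it starts standing open, 1.85 to 2.3. Stiff hinge: the hood stays wherever it is left and needs about 2 to 3 N at its free edge, all the way down to its stop at 0 (no click, no latch).
- hood_hinge (a point): Fixed middle of the hood's hinge line, left of the breaker; same axes as breaker. Shut, the pane reaches from here 152 to the right (-y) and covers z 0 to 3; opening swings its free edge up and over to the left.
- hood_edge (a point): Middle of the hood's free long edge, outer surface. The hood: clear pane with grey borders, 200 long (x) x 152 wide x 3 thick; on its inner side clear flanges 46 deep along the free edge and both short sides; a grey lip 50 long sticks out 11 at the free edge. Axes turn with the hood, z out of its outer surface.
- bench_brush: Loose brush with wooden handle and black bristles, 265 x 45 x 50 high, lying on one side of the box (left or right). Origin: on its underside, about 22 from the middle towards the bristles. Leave it alone.
- carton: Loose yellow carton, 110 x 170 x 55 high, lying on the other side of the box. Origin: centre of underside. Leave it alone.

How it is judged:
By the outcome, as a careful person would: the job done as asked, in the order asked, and still so for the second after the job is handed in, with the robot touching nothing.
It also fails if it takes over 64 s, if anything falls off the work surface, if the arm or the gripper's body presses on something with over 40 N, if the wrist force passes 120 N, or if a joint passes its speed limit or range.

## Working session

There is one attempt and no reset: what is moved stays moved. The work goes in short steps, Python scripts to look and compute and a tool call to move; the robot and the scene stay as the last step left them, time stands still between calls to the robot, and variables do not carry over. Pictures are saved under pics/ and viewed, at most 10 in all, crops included, and the job is handed in when it is done.

Besides the shell and the picture viewer there is one more tool, called after "Call:" as a command line: name --argument value ..., lists and objects as JSON in quotes. step_arm: Moves the arm, as the interface text tells. Its arguments: {"type":"object","properties":{"increments":{"type":"array"},"fingers":{"type":"number"},"squeeze":{"type":"number"}},"required":["increments"]}

```bash
mkdir -p pics; ls; cat > h.py <<'E'
import numpy as np,cv2
from rig import ctrl,eyes,finish_job
from scipy.spatial.transform import Rotation as Ro
def pose():
    s=ctrl.sense();q=s["ee_rot"];return np.array(s["eef_pos"]),Ro.from_quat([q[1],q[2],q[3],q[0]]).as_matrix(),s
def world(cam,im,p,P=None):
    p=np.array(p)
    if cam=="wrist":
        T=np.array(im["tool_from_camera"]);return P[0]+P[1]@(T[:3,:3]@p+T[:3,3])
    return np.array(im["R"]).T@(p-np.array(im["t"]))
def look(cams,names):
    out={}
    for c in cams:
        P=pose();im=eyes.capture(c);out[c]=im["frame"]
        for n in names:
            for d in eyes.landmark_of(c,n)[:1]: print(c,n,round(d["p"],2),world(c,im,d["point"],P).round(1))
    return out
E
python3 - <<'E'
from h import *
o=look(["scene","side","wrist"],["supply_box","breaker","test_button_top","handle_tip","handle_pivot","hood_hinge","hood_edge","bench_brush","carton"])
cv2.imwrite("pics/a.png",o["scene"]);cv2.imwrite("pics/b.png",o["side"])
p=pose();print(p[0],p[1].round(3),p[2]["time_s"])
E
```

```text
pics
scene supply_box 0.73 [ 5.584e+02 -5.560e+01  4.000e-01]
scene breaker 0.92 [572.8  27.7 134.5]
scene test_button_top 0.44 [518.3  -3.4 119.8]
scene handle_tip 0.41 [588.   24.7 160. ]
scene handle_pivot 0.58 [583.6  22.5  93.8]
scene hood_hinge 0.59 [578.6 108.4 161.2]
scene hood_edge 0.79 [559.8 207.2 266.9]
scene bench_brush 0.83 [582.  297.6   1.6]
scene carton 0.85 [ 391.8 -396.    -2.3]
side breaker 0.75 [566.7  25.2 126.9]
side test_button_top 0.38 [521.1  -4.2 117.1]
side handle_tip 0.58 [582.5  22.3 159.3]
side handle_pivot 0.79 [581.4  23.6  93.4]
side hood_hinge 0.77 [580.7 103.3 162.1]
side hood_edge 0.91 [558.1 206.2 264.1]
side bench_brush 0.34 [583.4  22.1 160.3]
side carton 0.97 [ 391.6 -401.3   -0.6]
[207.74810221 482.15510733 256.32213897] [[-0.918  0.396  0.   ]
 [ 0.396  0.918  0.   ]
 [-0.     0.    -1.   ]] 1.5
```

View pics/a.png

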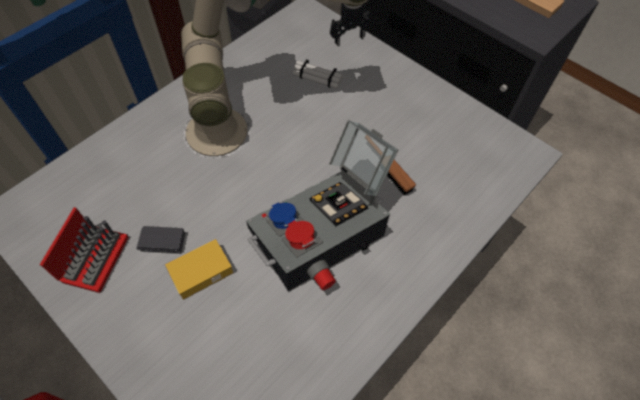

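View pics/b.png

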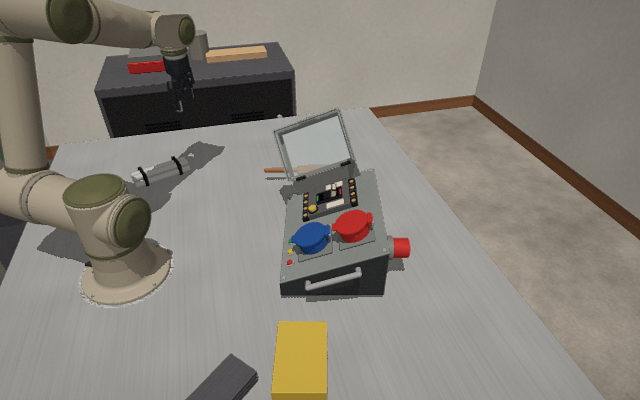

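```bash
cat >> h.py <<'E'
from scipy.optimize import least_squares
def frame(yaw): return Ro.from_euler("ZY",[yaw,-np.radians(21)]).as_matrix()
def model(yaw,b,th,lean):
    F=frame(yaw); L={"breaker":(0,0,0),"test_button_top":(-44,-43,8),"handle_pivot":(0,0,-40),"hood_hinge":(0,79,32),
      "handle_tip":(68*np.sin(lean),0,-40+68*np.cos(lean)),"hood_edge":(0,79-152*np.cos(th)-3*0*np.sin(th),32+152*np.sin(th))}
    return {k:b+F@np.array(v) for k,v in L.items()}
def fit(obs):
    def r(p):
        m=model(p[0],p[1:4],p[4],p[5]); return np.concatenate([m[k]-o for k,o in obs]+[[ (p[5]-.41)*20]])
    s=least_squares(r,[0,570,25,130,2,.41],loss="soft_l1",f_scale=4);return s.x,r(s.x)
def moves(target,yaw,b):
    "tool-frame shift to put the TCP at breaker-frame target, in units"
    p,R,s=pose(); return R.T@(b+frame(yaw)@np.array(target,float)-p)/25
E
python3 - <<'E'
from h import *
obs=[("breaker",[572.8,27.7,134.5]),("test_button_top",[518.3,-3.4,119.8]),("handle_tip",[588,24.7,160]),("handle_pivot",[583.6,22.5,93.8]),("hood_hinge",[578.6,108.4,161.2]),("hood_edge",[559.8,207.2,266.9]),
("breaker",[566.7,25.2,126.9]),("test_button_top",[521.1,-4.2,117.1]),("handle_tip",[582.5,22.3,159.3]),("handle_pivot",[581.4,23.6,93.4]),("hood_hinge",[580.7,103.3,162.1]),("hood_edge",[558.1,206.2,264.1])]
x,r=fit([(k,np.array(o)) for k,o in obs]);print(x.round(3));print(r[:-1].reshape(-1,3).round(1))
F=frame(x[0]);T=np.column_stack([-F[:,0],F[:,1],-F[:,2]])
p,R,s=pose();print("turn units (tool)",Ro.from_matrix(R.T@T).as_rotvec()/np.radians(6))
print(T.round(3)); t=x[1:4]+F@[-40,-20,160];print(t, R.T@(t-p)/25)
E
```

```text
[-2.37000e-01  5.70710e+02  2.63780e+01  1.29097e+02  2.25200e+00
  3.75000e-01]
[[-2.1 -1.3 -5.4]
 [-0.4 -1.7  1. ]
 [-2.8 -1.8 -0.2]
 [ 1.   0.5 -2. ]
 [-0.5 -2.5 -2.2]
 [-0.3  1.6  2.3]
 [ 4.   1.2  2.2]
 [-3.2 -0.9  3.7]
 [ 2.7  0.6  0.5]
 [ 3.2 -0.6 -1.6]
 [-2.6  2.6 -3.1]
 [ 1.4  2.6  5.1]]
turn units (tool) [-0.29590618 -3.49123898 -1.59894133]
[[-0.907  0.235  0.348]
 [ 0.22   0.972 -0.084]
 [-0.358 -0.    -0.934]]
[473.98016353  29.2108326  264.13557956] [-16.94876799 -12.42578312  -0.31256939]
```

Call:
step_arm --increments '[{"dx": -0.72,"dy": -0.97},{"dx": -0.72,"dy": -0.97},{"dx": -0.72,"dy": -0.97},{"dx": -0.72,"dy": -0.97},{"dx": -0.72,"dy": -0.97}]' --fingers 0 --squeeze 40

```text
invalid input at $.increments[0]: expected keys dx, dy, dz, wx, wy, wz
```

Call:
step_arm --increments '[{"dx": -0.72,"dy": -0.97},{"dx": -0.72,"dy": -0.97},{"dx": -0.72,"dy": -0.97},{"dx": -0.72,"dy": -0.97},{"dx": -0.72,"dy": -0.97}]'

```text
invalid input at $.increments[0]: expected keys dx, dy, dz, wx, wy, wz
```

Call:
step_arm --increments '[{"dx": -0.72,"dy": -0.97},{"dx": -0.72,"dy": -0.97},{"dx": -0.72,"dy": -0.97},{"wx": -0.1,"wy": -0.9,"wz": -0.4},{"wx": -0.1,"wy": -0.9,"wz": -0.4}]'

```text
invalid input at $.increments[0]: expected keys dx, dy, dz, wx, wy, wz
```

Call:
step_arm --increments '[{"wx": -0.1,"wy": -0.85,"wz": -0.4},{"wx": 0,"wy": -0.85,"wz": -0.4}]'

```text
invalid input at $.increments[0]: expected keys dx, dy, dz, wx, wy, wz
```

```bash
python3 - <<'E'
from h import *
o=look(["wrist"],["breaker","test_button_top","handle_tip","handle_pivot","hood_hinge","hood_edge"])
cv2.imwrite("pics/c.png",o["wrist"])
b=np.array([570.7,26.4,129.1]);p,R,s=pose();print(p,R.round(3),s["time_s"],moves([-60,-30,160],-.237,b))
E
```

```text
[207.7346174  482.16987505 256.31189498] [[-0.918  0.396  0.   ]
 [ 0.396  0.918  0.   ]
 [-0.     0.    -1.   ]] 1.85 [-16.28035696 -12.94820002  -0.02667027]
```

All six keys are required per row.

Call:
step_arm --increments '[{"dx": -0.72,"dy": -0.97,"dz": 0,"wx": 0,"wy": 0,"wz": 0},{"dx": -0.72,"dy": -0.97,"dz": 0,"wx": 0,"wy": 0,"wz": 0},{"dx": -0.72,"dy": -0.97,"dz": 0,"wx": 0,"wy": 0,"wz": 0},{"dx": -0.72,"dy": -0.97,"dz": 0,"wx": 0,"wy": 0,"wz": 0},{"dx": -0.72,"dy": -0.97,"dz": 0,"wx": 0,"wy": 0,"wz": 0}]' --fingers 0 --squeeze 40

```text
time_s: 2.35
eef_pos: [242.5, 334.1, 256.4]
ee_rot: [0.0, 0.202, 0.979, 0.0]
force: [0.2, -0.7, -0.2]
grip_width: 0.149
grip_force: 0.0
```

Call:
step_arm --increments '[{"dx": -0.72,"dy": -0.97,"dz": 0,"wx": 0,"wy": 0,"wz": 0},{"dx": -0.72,"dy": -0.97,"dz": 0,"wx": 0,"wy": 0,"wz": 0},{"dx": -0.72,"dy": -0.97,"dz": 0,"wx": 0,"wy": 0,"wz": 0},{"dx": -0.72,"dy": -0.97,"dz": 0,"wx": 0,"wy": 0,"wz": 0},{"dx": -0.72,"dy": -0.97,"dz": 0,"wx": 0,"wy": 0,"wz": 0}]'

```text
time_s: 2.85
eef_pos: [277.1, 187.1, 256.4]
ee_rot: [0.0, 0.202, 0.979, 0.0]
force: [0.6, 0.8, -0.1]
grip_width: 0.001
grip_force: 0.0
```

Call:
step_arm --increments '[{"dx": -0.72,"dy": -0.97,"dz": 0,"wx": 0,"wy": 0,"wz": 0},{"dx": -0.72,"dy": -0.97,"dz": 0,"wx": 0,"wy": 0,"wz": 0},{"dx": -0.72,"dy": -0.97,"dz": 0,"wx": 0,"wy": 0,"wz": 0},{"dx": 0,"dy": 0,"dz": 0,"wx": -0.1,"wy": -0.9,"wz": -0.4},{"dx": 0,"dy": 0,"dz": 0,"wx": -0.1,"wy": -0.9,"wz": -0.4}]'

```text
time_s: 3.35
eef_pos: [298.5, 99.1, 256.5]
ee_rot: [0.096, 0.161, 0.982, -0.009]
force: [0.2, 0.3, 0.1]
grip_width: -0.003
grip_force: 0.0
```

Call:
step_arm --increments '[{"dx": 0,"dy": 0,"dz": 0,"wx": -0.1,"wy": -0.85,"wz": -0.4},{"dx": 0,"dy": 0,"dz": 0,"wx": 0,"wy": -0.85,"wz": -0.4}]'

```text
time_s: 3.55
eef_pos: [297.9, 99.9, 256.6]
ee_rot: [0.184, 0.116, 0.976, -0.022]
force: [0.8, -0.8, 0.0]
grip_width: 0.0
grip_force: 0.0
```

```bash
python3 - <<'E'
from h import *
o=look(["wrist"],["breaker","test_button_top","handle_tip","handle_pivot","hood_hinge","hood_edge"])
cv2.imwrite("pics/c.png",o["wrist"])
b=np.array([570.7,26.4,129.1]);p,R,s=pose();print(p,R.round(3),s["time_s"],moves([-60,-30,160],-.237,b))
E
```

```text
wrist breaker 0.97 [573.6  25.8 130.4]
wrist handle_tip 0.52 [588.7  18.6 159.9]
[298.32119248  99.94031084 256.45268356] [[-0.907  0.237  0.348]
 [ 0.222  0.971 -0.085]
 [-0.359  0.    -0.933]] 3.9 [-6.30942538 -1.48370184  2.40158834]
```

Call:
step_arm --increments '[{"dx": -0.9,"dy": -0.21,"dz": 0.34,"wx": 0,"wy": 0,"wz": 0},{"dx": -0.9,"dy": -0.21,"dz": 0.34,"wx": 0,"wy": 0,"wz": 0},{"dx": -0.9,"dy": -0.21,"dz": 0.34,"wx": 0,"wy": 0,"wz": 0},{"dx": -0.9,"dy": -0.21,"dz": 0.34,"wx": 0,"wy": 0,"wz": 0},{"dx": -0.9,"dy": -0.21,"dz": 0.34,"wx": 0,"wy": 0,"wz": 0}]'

```text
time_s: 4.4
eef_pos: [409.8, 45.3, 256.9]
ee_rot: [0.181, 0.118, 0.976, -0.022]
force: [-0.5, 0.4, -0.7]
grip_width: 0.001
grip_force: 0.0
```

Call:
step_arm --increments '[{"dx": -0.9,"dy": -0.21,"dz": 0.34,"wx": 0,"wy": 0,"wz": 0},{"dx": -0.9,"dy": -0.21,"dz": 0.34,"wx": 0,"wy": 0,"wz": 0},{"dx": 0,"dy": 0,"dz": 0,"wx": 0,"wy": 0,"wz": 0},{"dx": 0,"dy": 0,"dz": 0,"wx": 0,"wy": 0,"wz": 0}]'

```text
time_s: 4.8
eef_pos: [452.7, 24.4, 256.9]
ee_rot: [0.181, 0.118, 0.976, -0.022]
force: [-0.5, 0.7, 0.3]
grip_width: -0.003
grip_force: 0.0
```

```bash
python3 - <<'E'
from h import *
o=look(["wrist"],["breaker","test_button_top","handle_tip","handle_pivot","hood_hinge","hood_edge"])
cv2.imwrite("pics/c.png",o["wrist"])
b=np.array([570.7,26.4,129.1]);p,R,s=pose();print(p,s["time_s"],moves([-44,-43,45],-.237,b))
m=eyes.cut_out("wrist","test_button")
for d in m[:2]:
  v,u=np.nonzero(d["mask"]);print("btn px",d["p"],u.mean(),v.mean(),u.size)
im=eyes.capture("wrist");T=np.array(im["tool_from_camera"])
for n,q in model(-.237,b,2.25,.375).items():
  c=np.linalg.inv(T)@np.append(R.T@(q-p),1);print(n,im["fx"]*c[0]/c[2]+im["cx"],im["fy"]*c[1]/c[2]+im["cy"])
E
```

```text
wrist test_button_top 0.62 [514.2  -4.1 123.9]
wrist handle_tip 0.55 [586.8  19.8 161.4]
wrist hood_hinge 0.98 [573.2 103.3 162.6]
[452.571173    24.76468183 257.65097393] 5.15 [-0.66285799 -0.54443247  4.64247311]
btn px 0.7 310.0729411764706 201.6494117647059 425
breaker 351.92369820981384 241.16608241899576
test_button_top 309.83881275611856 203.75862660532133
handle_pivot 348.7878279343481 226.12582301758738
hood_hinge 439.0440272708528 256.1704089868225
handle_tip 353.3868876024997 274.304617515495
hood_edge 691.9808232024284 361.0070666569658
```

View pics/c.png

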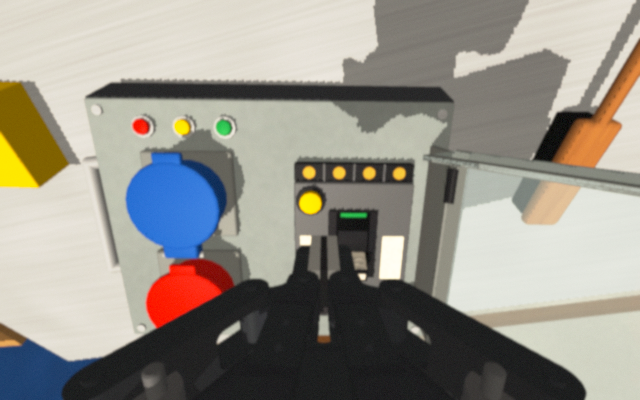

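Call:
step_arm --increments '[{"dx": -0.12,"dy": -0.11,"dz": 0.93,"wx": 0,"wy": 0,"wz": 0},{"dx": -0.12,"dy": -0.11,"dz": 0.93,"wx": 0,"wy": 0,"wz": 0},{"dx": -0.12,"dy": -0.11,"dz": 0.93,"wx": 0,"wy": 0,"wz": 0},{"dx": -0.12,"dy": -0.11,"dz": 0.93,"wx": 0,"wy": 0,"wz": 0},{"dx": -0.12,"dy": -0.1,"dz": 0.8,"wx": 0,"wy": 0,"wz": 0}]'

```text
time_s: 5.75
eef_pos: [502.9, -1.6, 156.4]
ee_rot: [0.181, 0.117, 0.976, -0.022]
force: [0.5, 0.5, -0.5]
grip_width: 0.002
grip_force: 0.0
```

Call:
step_arm --increments '[{"dx": 0,"dy": 0,"dz": 0.12,"wx": 0,"wy": 0,"wz": 0},{"dx": 0,"dy": 0,"dz": 0.12,"wx": 0,"wy": 0,"wz": 0},{"dx": 0,"dy": 0,"dz": 0,"wx": 0,"wy": 0,"wz": 0}]'

```text
time_s: 6.05
eef_pos: [504.8, -1.8, 152.4]
ee_rot: [0.182, 0.117, 0.976, -0.022]
force: [0.7, -0.5, 0.4]
grip_width: -0.001
grip_force: 0.0
```

```bash
python3 - <<'E'
from h import *
b=np.array([570.7,26.4,129.1]);F=frame(-.237);p,R,s=pose();print(F.T@(p-b),F.T@np.array(s["force"]))
im=eyes.capture("side");cv2.imwrite("pics/d.png",cv2.resize(im["frame"][160:260,260:400],None,fx=4,fy=4))
E
```

```text
[-45.27423658 -42.89192532  42.29335877] [ 0.91301947 -0.29796516  0.10350148]
```

View pics/d.png

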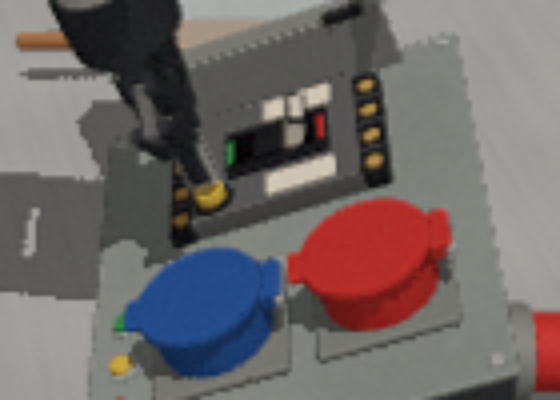

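Call:
step_arm --increments '[{"dx": 0,"dy": 0,"dz": 0.1,"wx": 0,"wy": 0,"wz": 0},{"dx": 0,"dy": 0,"dz": 0.1,"wx": 0,"wy": 0,"wz": 0},{"dx": 0,"dy": 0,"dz": 0.08,"wx": 0,"wy": 0,"wz": 0},{"dx": 0,"dy": 0,"dz": 0.04,"wx": 0,"wy": 0,"wz": 0},{"dx": 0,"dy": 0,"dz": 0,"wx": 0,"wy": 0,"wz": 0}]'

```text
time_s: 6.6
eef_pos: [507.7, -2.7, 144.3]
ee_rot: [0.182, 0.117, 0.976, -0.022]
force: [0.4, 0.1, 1.6]
grip_width: 0.001
grip_force: 0.7
```

Call:
step_arm --increments '[{"dx": 0,"dy": 0,"dz": 0.08,"wx": 0,"wy": 0,"wz": 0},{"dx": 0,"dy": 0,"dz": 0,"wx": 0,"wy": 0,"wz": 0}]'

```text
time_s: 6.8
eef_pos: [508.4, -2.9, 142.5]
ee_rot: [0.182, 0.117, 0.976, -0.022]
force: [0.0, 0.9, 0.8]
grip_width: 0.004
grip_force: 0.8
```

Call:
step_arm --increments '[{"dx": 0,"dy": 0,"dz": 0.08,"wx": 0,"wy": 0,"wz": 0},{"dx": 0,"dy": 0,"dz": 0,"wx": 0,"wy": 0,"wz": 0}]'

```text
time_s: 7.0
eef_pos: [509.1, -3.0, 140.5]
ee_rot: [0.182, 0.117, 0.976, -0.022]
force: [-1.3, 0.6, 2.6]
grip_width: 0.001
grip_force: 1.6
```

Call:
step_arm --increments '[{"dx": 0,"dy": 0,"dz": 0.06,"wx": 0,"wy": 0,"wz": 0},{"dx": 0,"dy": 0,"dz": 0,"wx": 0,"wy": 0,"wz": 0}]'

```text
time_s: 7.2
eef_pos: [509.6, -3.2, 139.3]
ee_rot: [0.182, 0.117, 0.976, -0.022]
force: [-3.1, -0.6, 5.1]
grip_width: 0.003
grip_force: 2.4
```

```bash
python3 - <<'E'
from h import *
b=np.array([570.7,26.4,129.1]);F=frame(-.237);p,R,s=pose();print(F.T@(p-b),F.T@np.array(s["force"]))
im=eyes.capture("side");cv2.imwrite("pics/e.png",cv2.resize(im["frame"][160:260,260:400],None,fx=4,fy=4))
for d in eyes.landmark_of("side","handle_tip")[:2]: print(d["p"],F.T@(world("side",im,d["point"])-b))
E
```

```text
[-45.30411895 -43.08319161  28.36071113] [-0.87673682 -1.27632328  5.80485898]
0.71 [-23.16182632  -2.81828558  28.12644218]
```

Call:
step_arm --increments '[{"dx": 0,"dy": 0,"dz": -0.5,"wx": 0,"wy": 0,"wz": 0},{"dx": 0,"dy": 0,"dz": -0.7,"wx": 0,"wy": 0,"wz": 0},{"dx": 0.1,"dy": 0,"dz": -0.8,"wx": 0,"wy": 0,"wz": 0},{"dx": 0.12,"dy": 0.84,"dz": 0,"wx": 0,"wy": 0,"wz": 0},{"dx": 0.1,"dy": 0.84,"dz": 0,"wx": 0,"wy": 0,"wz": 0}]'

```text
time_s: 7.8
eef_pos: [494.5, 43.9, 184.1]
ee_rot: [0.182, 0.118, 0.976, -0.022]
force: [0.2, -0.2, -0.1]
grip_width: -0.001
grip_force: 0.0
```

```bash
python3 - <<'E'
from h import *
b=np.array([570.7,26.4,129.1]);F=frame(-.237)
for c in ["side","wrist","scene"]:
  P=pose();im=eyes.capture(c)
  for n in ["handle_tip","test_button_top","breaker"]:
    for d in eyes.landmark_of(c,n)[:1]: print(c,n,d["p"],F.T@(world(c,im,d["point"],P)-b))
  if c=="side": cv2.imwrite("pics/f.png",cv2.resize(im["frame"][160:260,260:400],None,fx=4,fy=4))
p,R,s=pose();print(F.T@(p-b),s["time_s"])
E
```

```text
side handle_tip 0.31 [ -44.04146857  -78.65192936 -124.36916107]
side test_button_top 0.63 [-45.46021751 -39.5880516    3.99956802]
side breaker 0.71 [-2.95955704  2.0960249  -1.9755157 ]
wrist test_button_top 0.92 [-47.18337748 -46.03069238  12.09461127]
scene handle_tip 0.53 [-19.67063011   0.67182695  27.00745971]
scene test_button_top 0.47 [-45.72838512 -39.93993265  10.29882764]
scene breaker 0.58 [4.30166368 1.06792602 2.30822418]
[-53.36297586  -1.33341374  78.19498056] 8.4
```

View pics/f.png

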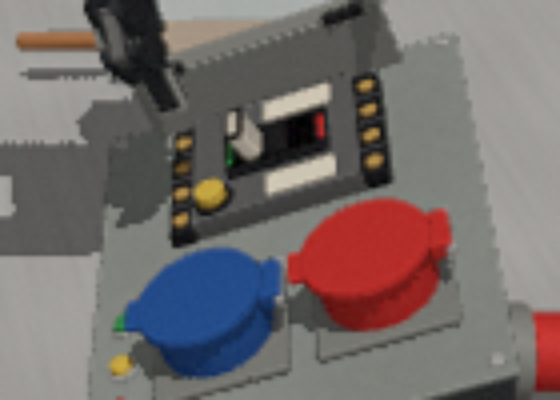

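Call:
step_arm --increments '[{"dx": 0,"dy": 0,"dz": 0.8,"wx": 0,"wy": 0,"wz": 0},{"dx": 0,"dy": 0,"dz": 0.7,"wx": 0,"wy": 0,"wz": 0},{"dx": 0,"dy": 0,"dz": 0.3,"wx": 0,"wy": 0,"wz": 0},{"dx": 0,"dy": 0,"dz": 0,"wx": 0,"wy": 0,"wz": 0}]'

```text
time_s: 8.8
eef_pos: [510.3, 39.7, 140.3]
ee_rot: [0.181, 0.117, 0.976, -0.022]
force: [-0.8, -0.1, 0.0]
grip_width: -0.001
grip_force: 0.0
```

Call:
step_arm --increments '[{"dx": -0.25,"dy": 0,"dz": 0,"wx": 0,"wy": 0,"wz": 0},{"dx": -0.25,"dy": 0,"dz": 0,"wx": 0,"wy": 0,"wz": 0},{"dx": -0.25,"dy": 0,"dz": 0,"wx": 0,"wy": 0,"wz": 0},{"dx": -0.25,"dy": 0,"dz": 0,"wx": 0,"wy": 0,"wz": 0},{"dx": -0.2,"dy": 0,"dz": 0,"wx": 0,"wy": 0,"wz": 0}]'

```text
time_s: 9.3
eef_pos: [537.9, 33.2, 152.0]
ee_rot: [0.181, 0.117, 0.976, -0.022]
force: [-3.3, 0.9, 0.6]
grip_width: 0.001
grip_force: 1.8
```

Call:
step_arm --increments '[{"dx": -0.2,"dy": 0,"dz": 0,"wx": 0,"wy": 0,"wz": 0},{"dx": -0.2,"dy": 0,"dz": 0,"wx": 0,"wy": 0,"wz": 0},{"dx": -0.2,"dy": 0,"dz": 0,"wx": 0,"wy": 0,"wz": 0},{"dx": -0.2,"dy": 0,"dz": 0,"wx": 0,"wy": 0,"wz": 0},{"dx": 0,"dy": 0,"dz": 0,"wx": 0,"wy": 0,"wz": 0}]'

```text
time_s: 9.8
eef_pos: [556.0, 28.7, 158.8]
ee_rot: [0.181, 0.117, 0.976, -0.022]
force: [-3.1, -0.8, -2.5]
grip_width: -0.001
grip_force: 1.9
```

```bash
python3 - <<'E'
from h import *
b=np.array([570.7,26.4,129.1]);F=frame(-.237)
p,R,s=pose();print(F.T@(p-b),F.T@np.array(s["force"]),s["time_s"])
im=eyes.capture("side")
for d in eyes.landmark_of("side","handle_tip")[:1]: print(d["p"],F.T@(world("side",im,d["point"])-b))
E
```

```text
[-3.25300884 -1.22236281 33.01597332] [-3.57666673 -1.46770411 -1.31514349] 9.8
0.61 [17.40478971 -2.72101677 27.34528735]
```

Lifting; continue in small steps until the force climbs at the stop.

Call:
step_arm --increments '[{"dx": -0.15,"dy": 0,"dz": 0,"wx": 0,"wy": 0,"wz": 0},{"dx": -0.1,"dy": 0,"dz": 0,"wx": 0,"wy": 0,"wz": 0},{"dx": 0,"dy": 0,"dz": 0,"wx": 0,"wy": 0,"wz": 0}]'

```text
time_s: 10.2
eef_pos: [561.7, 27.4, 161.4]
ee_rot: [0.182, 0.117, 0.976, -0.022]
force: [-2.8, 0.3, -0.9]
grip_width: -0.003
grip_force: 1.6
```

Call:
step_arm --increments '[{"dx": -0.1,"dy": 0,"dz": 0,"wx": 0,"wy": 0,"wz": 0},{"dx": 0,"dy": 0,"dz": 0,"wx": 0,"wy": 0,"wz": 0}]'

```text
time_s: 10.4
eef_pos: [563.9, 26.9, 162.3]
ee_rot: [0.182, 0.117, 0.976, -0.022]
force: [-5.4, 1.3, -0.6]
grip_width: 0.001
grip_force: 2.0
```

Call:
step_arm --increments '[{"dx": -0.1,"dy": 0,"dz": 0,"wx": 0,"wy": 0,"wz": 0},{"dx": 0,"dy": 0,"dz": 0,"wx": 0,"wy": 0,"wz": 0}]'

```text
time_s: 10.6
eef_pos: [566.0, 26.4, 163.0]
ee_rot: [0.181, 0.117, 0.976, -0.022]
force: [-5.3, 2.0, -1.2]
grip_width: -0.003
grip_force: 2.4
```

Call:
step_arm --increments '[{"dx": -0.1,"dy": 0,"dz": 0,"wx": 0,"wy": 0,"wz": 0},{"dx": 0,"dy": 0,"dz": 0,"wx": 0,"wy": 0,"wz": 0}]'

```text
time_s: 10.8
eef_pos: [566.4, 26.3, 163.0]
ee_rot: [0.179, 0.117, 0.977, -0.022]
force: [-15.9, 3.0, 3.0]
grip_width: 0.004
grip_force: 8.3
```

Call:
step_arm --increments '[{"dx": -0.06,"dy": 0,"dz": 0,"wx": 0,"wy": 0,"wz": 0},{"dx": 0,"dy": 0,"dz": 0,"wx": 0,"wy": 0,"wz": 0}]'

```text
time_s: 11.0
eef_pos: [566.7, 26.3, 163.0]
ee_rot: [0.177, 0.117, 0.977, -0.022]
force: [-23.6, 5.8, 5.2]
grip_width: 0.0
grip_force: 11.9
```

Call:
step_arm --increments '[{"dx": 0.4,"dy": 0,"dz": 0,"wx": 0,"wy": 0,"wz": 0},{"dx": 0.5,"dy": 0,"dz": -0.3,"wx": 0,"wy": 0,"wz": 0},{"dx": 0.5,"dy": 0,"dz": -1,"wx": 0,"wy": 0,"wz": 0},{"dx": 0.5,"dy": 0,"dz": -1,"wx": 0,"wy": 0,"wz": 0},{"dx": 0.4,"dy": 0,"dz": -1,"wx": 0,"wy": 0,"wz": 0}]'

```text
time_s: 11.5
eef_pos: [488.7, 45.1, 222.3]
ee_rot: [0.183, 0.117, 0.976, -0.022]
force: [0.3, 0.2, -0.7]
grip_width: -0.006
grip_force: 0.0
```

Call:
step_arm --increments '[{"dx": 0,"dy": 0,"dz": -1,"wx": 0,"wy": 0,"wz": 0},{"dx": 0,"dy": 0,"dz": -1,"wx": 0,"wy": 0,"wz": 0},{"dx": 0,"dy": 0,"dz": -1,"wx": 0,"wy": 0,"wz": 0},{"dx": 0,"dy": 0,"dz": -0.7,"wx": 0,"wy": 0,"wz": 0},{"dx": 0,"dy": 0,"dz": 0,"wx": 0,"wy": 0,"wz": 0}]'

```text
time_s: 12.0
eef_pos: [457.3, 52.9, 310.2]
ee_rot: [0.186, 0.117, 0.975, -0.022]
force: [0.1, -0.7, -0.5]
grip_width: -0.0
grip_force: 0.0
```

```bash
python3 - <<'E'
from h import *
b=np.array([570.7,26.4,129.1]);F=frame(-.237)
for c in ["side","scene","wrist"]:
  P=pose();im=eyes.capture(c)
  for n in ["handle_tip","hood_hinge","hood_edge"]:
    for d in eyes.landmark_of(c,n)[:1]: print(c,n,d["p"],F.T@(world(c,im,d["point"],P)-b))
  if c=="side": cv2.imwrite("pics/g.png",cv2.resize(im["frame"][100:260,240:440],None,fx=3.5,fy=3.5))
p,R,s=pose();print(F.T@(p-b),s["time_s"]);T=np.column_stack([-F[:,0],F[:,1],-F[:,2]])
print("turn",Ro.from_matrix(R.T@T).as_rotvec()/np.radians(6))
E
```

```text
side handle_tip 0.57 [21.75186255 -0.44498664 26.80432103]
side hood_hinge 0.93 [ 0.87098197 81.11860309 33.20116846]
side hood_edge 0.61 [ -2.77192377 175.21889148 145.96071335]
scene handle_tip 0.66 [29.20878802  0.41850156 23.40214286]
scene hood_hinge 0.65 [ 3.41206032 78.28679566 35.10844944]
scene hood_edge 0.63 [ -1.45614726 176.62797395 151.24041407]
wrist handle_tip 0.61 [27.8967215  -0.40562919 24.02577791]
wrist hood_hinge 0.68 [-0.56082148 77.44597011 35.88397059]
wrist hood_edge 0.84 [  7.02568893 174.86320916 148.83757344]
[-45.86617862  -0.9765084  208.08445353] 12.6
turn [-0.00511243  0.01281762 -0.01469985]
```

View pics/g.png

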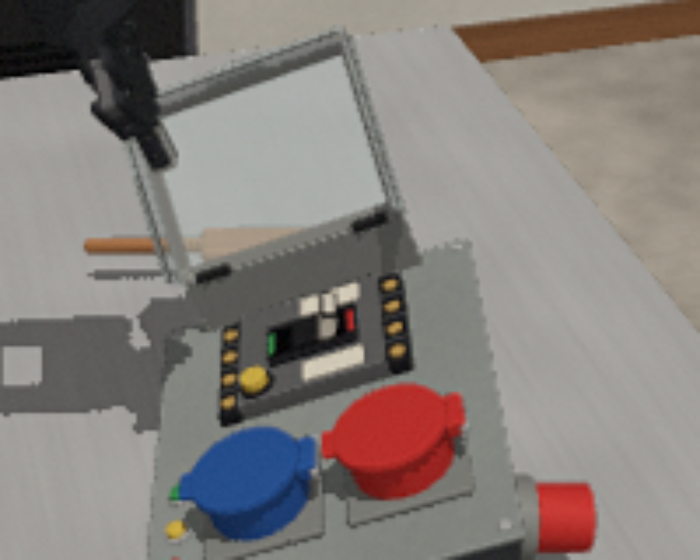

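Call:
step_arm --increments '[{"dx": 0.1,"dy": 0,"dz": -0.7,"wx": 0,"wy": 0,"wz": 0},{"dx": 0.1,"dy": 0,"dz": -0.7,"wx": 0,"wy": 0,"wz": 0},{"dx": 0,"dy": 1,"dz": 0,"wx": 0,"wy": 0,"wz": 0},{"dx": 0,"dy": 1,"dz": 0,"wx": 0,"wy": 0,"wz": 0},{"dx": 0,"dy": 1,"dz": 0,"wx": 0,"wy": 0,"wz": 0}]'

```text
time_s: 13.1
eef_pos: [457.4, 130.8, 338.1]
ee_rot: [0.182, 0.117, 0.976, -0.022]
force: [0.2, -0.7, 0.5]
grip_width: -0.002
grip_force: 0.0
```

Call:
step_arm --increments '[{"dx": 0,"dy": 1,"dz": 0,"wx": 0,"wy": 0,"wz": 0},{"dx": 0,"dy": 1,"dz": 0,"wx": 0,"wy": 0,"wz": 0},{"dx": 0,"dy": 1,"dz": 0,"wx": 0,"wy": 0,"wz": 0},{"dx": 0,"dy": 1,"dz": 0,"wx": 0,"wy": 0,"wz": 0},{"dx": 0,"dy": 1,"dz": 0,"wx": 0,"wy": 0,"wz": 0}]'

```text
time_s: 13.6
eef_pos: [487.0, 252.5, 337.8]
ee_rot: [0.182, 0.117, 0.976, -0.022]
force: [-0.5, -0.3, 0.3]
grip_width: -0.004
grip_force: 0.0
```

Call:
step_arm --increments '[{"dx": 0,"dy": 0.95,"dz": 0,"wx": 0,"wy": 0,"wz": 0},{"dx": 0,"dy": 0,"dz": 0,"wx": 0,"wy": 0,"wz": 0},{"dx": 0,"dy": 0,"dz": 0,"wx": 0,"wy": 0,"wz": 0}]'

```text
time_s: 13.9
eef_pos: [492.4, 274.6, 337.6]
ee_rot: [0.181, 0.117, 0.976, -0.022]
force: [0.8, -0.6, -0.3]
grip_width: -0.005
grip_force: 0.0
```

```bash
python3 - <<'E'
from h import *
b=np.array([570.7,26.4,129.1]);F=frame(-.237)
p,R,s=pose();print(F.T@(p-b),s["time_s"],s["joints"],F.T@np.array(s["force"]));T=np.column_stack([-F[:,0],F[:,1],-F[:,2]])
print("turn",Ro.from_matrix(R.T@T).as_rotvec()/np.radians(6), moves([-50,222,150],-.237,b))
E
```

```text
[-50.79113361 222.85019104 242.79410336] 13.9 [ 0.38832006  0.23119655  1.43334096 -0.22977001  1.18430145 -0.88911758] [ 0.70955218 -0.41460135 -0.61120339]
turn [-0.00738987  0.00966398 -0.00717305] [-0.02791343 -0.03111284  3.71181947]
```

Call:
step_arm --increments '[{"dx": 0,"dy": 0,"dz": 1,"wx": 0,"wy": 0,"wz": 0},{"dx": 0,"dy": 0,"dz": 1,"wx": 0,"wy": 0,"wz": 0},{"dx": 0,"dy": 0,"dz": 1,"wx": 0,"wy": 0,"wz": 0},{"dx": 0,"dy": 0,"dz": 0.7,"wx": 0,"wy": 0,"wz": 0},{"dx": 0,"dy": -0.5,"dz": 0,"wx": 0,"wy": 0,"wz": 0}]'

```text
time_s: 14.4
eef_pos: [521.4, 253.4, 249.3]
ee_rot: [0.18, 0.117, 0.976, -0.023]
force: [-0.7, -0.6, -0.4]
grip_width: 0.0
grip_force: 0.0
```

Call:
step_arm --increments '[{"dx": 0,"dy": -0.4,"dz": 0,"wx": 0,"wy": 0,"wz": 0},{"dx": 0,"dy": -0.4,"dz": 0,"wx": 0,"wy": 0,"wz": 0},{"dx": 0,"dy": -0.4,"dz": -0.1,"wx": 0,"wy": 0,"wz": 0},{"dx": 0,"dy": -0.4,"dz": -0.1,"wx": 0,"wy": 0,"wz": 0}]'

```text
time_s: 14.8
eef_pos: [510.7, 215.9, 258.4]
ee_rot: [0.183, 0.117, 0.976, -0.02]
force: [0.2, 4.6, 4.3]
grip_width: -0.002
grip_force: 2.2
```

```bash
python3 - <<'E'
from h import *
b=np.array([570.7,26.4,129.1]);F=frame(-.237)
p,R,s=pose();print(F.T@(p-b),s["time_s"],F.T@np.array(s["force"]))
for c in ["side","scene"]:
  P=pose();im=eyes.capture(c)
  for d in eyes.landmark_of(c,"hood_edge")[:1]: print(c,d["p"],F.T@(world(c,im,d["point"],P)-b))
E
```

```text
[-49.68672057 170.07796993 157.52138061] 14.8 [0.71694825 4.51878574 4.28655144]
scene 0.87 [  2.36450378 154.19297725 164.41666349]
```

Call:
step_arm --increments '[{"dx": 0,"dy": -0.4,"dz": -0.1,"wx": 0,"wy": 0,"wz": 0},{"dx": 0,"dy": -0.4,"dz": -0.1,"wx": 0,"wy": 0,"wz": 0},{"dx": 0,"dy": -0.4,"dz": -0.1,"wx": 0,"wy": 0,"wz": 0},{"dx": 0,"dy": -0.4,"dz": -0.1,"wx": 0,"wy": 0,"wz": 0},{"dx": 0,"dy": -0.4,"dz": -0.1,"wx": 0,"wy": 0,"wz": 0}]'

```text
time_s: 15.5
eef_pos: [493.5, 168.9, 269.8]
ee_rot: [0.182, 0.117, 0.976, -0.021]
force: [-10.5, 8.6, 11.6]
grip_width: -0.002
grip_force: 8.8
```

Call:
step_arm --increments '[{"dx": 0,"dy": -0.5,"dz": 0,"wx": 0,"wy": 0,"wz": 0},{"dx": 0,"dy": -0.5,"dz": 0,"wx": 0,"wy": 0,"wz": 0},{"dx": 0,"dy": 0,"dz": 0,"wx": 0,"wy": 0,"wz": 0}]'

```text
time_s: 15.8
eef_pos: [486.8, 144.0, 271.3]
ee_rot: [0.182, 0.117, 0.976, -0.021]
force: [-28.7, 6.4, 30.7]
grip_width: -0.002
grip_force: 21.3
```

```bash
python3 - <<'E'
from h import *
b=np.array([570.7,26.4,129.1]);F=frame(-.237)
p,R,s=pose();print(F.T@(p-b),s["time_s"],F.T@np.array(s["force"]))
for c in ["side","scene"]:
  P=pose();im=eyes.capture(c)
  for d in eyes.landmark_of(c,"hood_edge")[:1]: print(c,d["p"],F.T@(world(c,im,d["point"],P)-b))
T=np.radians(np.arange(90,-1,-10));print(np.c_[79-125*np.cos(T)+14.5+3*np.sin(T),32+125*np.sin(T)+25+3*np.cos(T)].round(0).tolist())
E
```

```text
[-50.97460326  94.57661781 171.84218872] 15.8 [-16.46810785  -0.54670154  39.25746659]
side 0.76 [ -3.52618098  78.91700669 178.72651997]
scene 0.65 [ -0.29109695  81.40891296 181.71717704]
[[96.0, 182.0], [75.0, 181.0], [54.0, 175.0], [34.0, 167.0], [15.0, 155.0], [-0.0, 140.0], [-13.0, 122.0], [-23.0, 103.0], [-29.0, 82.0], [-32.0, 60.0]]
```

Call:
step_arm --increments '[{"dx": 0,"dy": 0,"dz": -0.6,"wx": 0,"wy": 0,"wz": 0},{"dx": 0,"dy": 0,"dz": 0,"wx": 0,"wy": 0,"wz": 0}]'

```text
time_s: 16.2
eef_pos: [483.2, 145.2, 283.5]
ee_rot: [0.183, 0.117, 0.976, -0.022]
force: [0.0, 0.3, -0.3]
grip_width: -0.005
grip_force: 0.0
```

```bash
python3 - <<'E'
from h import *
b=np.array([570.7,26.4,129.1]);F=frame(-.237)
p,R,s=pose();print(F.T@(p-b),s["time_s"],F.T@np.array(s["force"]))
E
```

```text
[-50.135884    94.96513228 184.65724732] 16.2 [-0.16294196  0.32386252 -0.28516157]
```

Call:
step_arm --increments '[{"dx": 0,"dy": -0.42,"dz": 0,"wx": 0,"wy": 0,"wz": 0},{"dx": 0,"dy": -0.42,"dz": 0.04,"wx": 0,"wy": 0,"wz": 0},{"dx": 0,"dy": -0.42,"dz": 0.1,"wx": 0,"wy": 0,"wz": 0},{"dx": 0,"dy": -0.42,"dz": 0.14,"wx": 0,"wy": 0,"wz": 0}]'

```text
time_s: 16.6
eef_pos: [475.5, 102.8, 274.8]
ee_rot: [0.181, 0.117, 0.976, -0.022]
force: [-0.1, 1.2, 0.4]
grip_width: 0.001
grip_force: 0.6
```

Call:
step_arm --increments '[{"dx": 0,"dy": -0.4,"dz": 0.16,"wx": 0,"wy": 0,"wz": 0},{"dx": 0,"dy": -0.4,"dz": 0.16,"wx": 0,"wy": 0,"wz": 0},{"dx": 0,"dy": 0,"dz": 0,"wx": 0,"wy": 0,"wz": 0}]'

```text
time_s: 16.9
eef_pos: [473.6, 82.7, 267.2]
ee_rot: [0.181, 0.118, 0.976, -0.022]
force: [-0.3, -0.0, 0.1]
grip_width: 0.003
grip_force: 0.0
```

```bash
python3 - <<'E'
from h import *
b=np.array([570.7,26.4,129.1]);F=frame(-.237)
p,R,s=pose();print(F.T@(p-b),s["time_s"],F.T@np.array(s["force"]))
for c in ["side","scene"]:
  P=pose();im=eyes.capture(c)
  for d in eyes.landmark_of(c,"hood_edge")[:1]: print(c,d["p"],F.T@(world(c,im,d["point"],P)-b))
E
```

```text
[-51.00984544  31.90663091 167.45923252] 16.9 [-0.23793547 -0.11719899  0.20463339]
side 0.66 [ -3.95633805   6.69259962 166.60959019]
```

Call:
step_arm --increments '[{"dx": 0,"dy": -0.38,"dz": 0.24,"wx": 0,"wy": 0,"wz": 0},{"dx": 0,"dy": -0.38,"dz": 0.24,"wx": 0,"wy": 0,"wz": 0},{"dx": 0,"dy": -0.3,"dz": 0.3,"wx": 0,"wy": 0,"wz": 0},{"dx": 0,"dy": -0.3,"dz": 0.3,"wx": 0,"wy": 0,"wz": 0}]'

```text
time_s: 17.5
eef_pos: [475.2, 47.8, 242.0]
ee_rot: [0.181, 0.117, 0.976, -0.022]
force: [-1.2, 0.2, -0.2]
grip_width: 0.001
grip_force: 0.4
```

Call:
step_arm --increments '[{"dx": 0,"dy": -0.26,"dz": 0.36,"wx": 0,"wy": 0,"wz": 0},{"dx": 0,"dy": -0.26,"dz": 0.36,"wx": 0,"wy": 0,"wz": 0},{"dx": 0,"dy": -0.2,"dz": 0.38,"wx": 0,"wy": 0,"wz": 0},{"dx": 0,"dy": -0.2,"dz": 0.38,"wx": 0,"wy": 0,"wz": 0},{"dx": 0,"dy": 0,"dz": 0,"wx": 0,"wy": 0,"wz": 0}]'

```text
time_s: 18.0
eef_pos: [482.5, 22.6, 206.7]
ee_rot: [0.18, 0.117, 0.976, -0.022]
force: [0.0, -0.6, -0.8]
grip_width: 0.001
grip_force: 0.0
```

```bash
python3 - <<'E'
from h import *
b=np.array([570.7,26.4,129.1]);F=frame(-.237)
p,R,s=pose();print(F.T@(p-b),s["time_s"],F.T@np.array(s["force"]))
for c in ["side","scene"]:
  P=pose();im=eyes.capture(c)
  for d in eyes.landmark_of(c,"hood_edge")[:1]: print(c,d["p"],F.T@(world(c,im,d["point"],P)-b))
E
```

```text
[-51.39247393 -24.37137164 102.89812981] 18.0 [-0.14326326 -0.60059339 -0.81698288]
side 0.7 [ -5.98300201 -64.20429129  84.93441959]
scene 0.66 [  0.16696569 -63.85828893  86.56041041]
```

Call:
step_arm --increments '[{"dx": 0,"dy": -0.12,"dz": 0.4,"wx": 0,"wy": 0,"wz": 0},{"dx": 0,"dy": -0.12,"dz": 0.4,"wx": 0,"wy": 0,"wz": 0},{"dx": 0,"dy": -0.1,"dz": 0.4,"wx": 0,"wy": 0,"wz": 0},{"dx": 0,"dy": 0,"dz": 0.3,"wx": 0,"wy": 0,"wz": 0},{"dx": 0,"dy": 0,"dz": 0,"wx": 0,"wy": 0,"wz": 0}]'

```text
time_s: 18.7
eef_pos: [493.6, 11.6, 171.8]
ee_rot: [0.18, 0.117, 0.976, -0.022]
force: [0.3, 0.2, 0.5]
grip_width: -0.0
grip_force: 0.0
```

Call:
step_arm --increments '[{"dx": 0,"dy": 0,"dz": 0.1,"wx": 0,"wy": 0,"wz": 0},{"dx": 0,"dy": 0,"dz": 0,"wx": 0,"wy": 0,"wz": 0}]'

```text
time_s: 18.9
eef_pos: [494.8, 11.5, 170.9]
ee_rot: [0.182, 0.117, 0.976, -0.022]
force: [-0.2, 0.7, -0.2]
grip_width: 0.001
grip_force: 0.0
```

Call:
step_arm --increments '[{"dx": 0,"dy": 0,"dz": 0.08,"wx": 0,"wy": 0,"wz": 0},{"dx": 0,"dy": 0,"dz": 0,"wx": 0,"wy": 0,"wz": 0}]'

```text
time_s: 19.1
eef_pos: [495.6, 11.4, 169.2]
ee_rot: [0.182, 0.117, 0.976, -0.022]
force: [-0.3, 0.8, -0.1]
grip_width: 0.0
grip_force: 0.0
```

```bash
python3 - <<'E'
from h import *
b=np.array([570.7,26.4,129.1]);F=frame(-.237)
p,R,s=pose();print(F.T@(p-b),s["time_s"],F.T@np.array(s["force"]))
for c in ["side","scene"]:
  P=pose();im=eyes.capture(c)
  for n in ["hood_edge","handle_tip"]:
   for d in eyes.landmark_of(c,n)[:1]: print(c,n,d["p"],F.T@(world(c,im,d["point"],P)-b))
  if c=="side": cv2.imwrite("pics/i.png",cv2.resize(im["frame"][100:260,240:440],None,fx=3.5,fy=3.5))
E
```

```text
[-50.5244123  -32.26661305  62.36094869] 19.1 [-0.46204632  0.69468171  0.09931365]
side hood_edge 0.85 [ -4.72305591 -74.81238056  32.5887323 ]
scene hood_edge 0.63 [ -1.6213763  -75.7005276   39.45687322]
```

View pics/i.png

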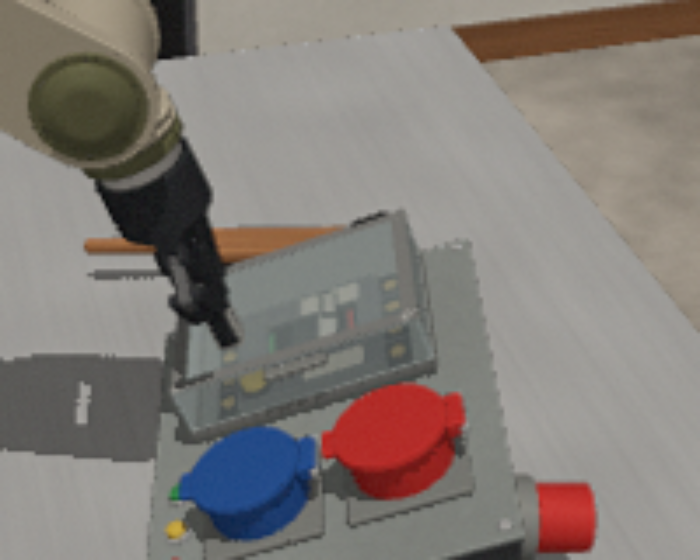

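Call:
step_arm --increments '[{"dx": 0,"dy": -0.4,"dz": 0,"wx": 0,"wy": 0,"wz": 0},{"dx": 0,"dy": -0.4,"dz": 0,"wx": 0,"wy": 0,"wz": 0},{"dx": 0,"dy": 0,"dz": 0.08,"wx": 0,"wy": 0,"wz": 0},{"dx": 0,"dy": 0,"dz": 0,"wx": 0,"wy": 0,"wz": 0}]'

```text
time_s: 19.8
eef_pos: [490.9, -8.8, 168.9]
ee_rot: [0.182, 0.117, 0.976, -0.023]
force: [-22.9, -4.7, 28.0]
grip_width: -0.003
grip_force: 16.7
```

Call:
step_arm --increments '[{"dx": 0,"dy": 0,"dz": 0.08,"wx": 0,"wy": 0,"wz": 0},{"dx": 0,"dy": 0,"dz": 0,"wx": 0,"wy": 0,"wz": 0}]'

```text
time_s: 20.0
eef_pos: [491.1, -8.8, 168.6]
ee_rot: [0.182, 0.116, 0.976, -0.023]
force: [-41.9, -2.8, 52.3]
grip_width: 0.0
grip_force: 31.9
```

Call:
step_arm --increments '[{"dx": 0,"dy": 0,"dz": 0.06,"wx": 0,"wy": 0,"wz": 0},{"dx": 0,"dy": 0,"dz": 0,"wx": 0,"wy": 0,"wz": 0}]'

```text
time_s: 20.2
eef_pos: [491.3, -8.8, 168.4]
ee_rot: [0.182, 0.116, 0.976, -0.023]
force: [-56.1, -0.8, 72.1]
grip_width: -0.004
grip_force: 43.2
```

Call:
step_arm --increments '[{"dx": 0,"dy": 0,"dz": -0.3,"wx": 0,"wy": 0,"wz": 0},{"dx": 0,"dy": 0,"dz": -0.8,"wx": 0,"wy": 0,"wz": 0},{"dx": 0,"dy": 0,"dz": -1,"wx": 0,"wy": 0,"wz": 0},{"dx": 0,"dy": 0,"dz": -1,"wx": 0,"wy": 0,"wz": 0},{"dx": 0,"dy": 0,"dz": -1,"wx": 0,"wy": 0,"wz": 0}]'

```text
time_s: 20.7
eef_pos: [456.3, 0.3, 260.4]
ee_rot: [0.182, 0.117, 0.976, -0.022]
force: [-0.3, -1.0, 0.6]
grip_width: -0.001
grip_force: 0.0
```

Call:
step_arm --increments '[{"dx": 0.8,"dy": 0,"dz": -0.5,"wx": 0,"wy": 0,"wz": 0},{"dx": 0.8,"dy": 0,"dz": -0.5,"wx": 0,"wy": 0,"wz": 0},{"dx": 0,"dy": 0,"dz": 0,"wx": 0,"wy": 0,"wz": 0},{"dx": 0,"dy": 0,"dz": 0,"wx": 0,"wy": 0,"wz": 0}]'

```text
time_s: 21.1
eef_pos: [412.0, 11.1, 268.8]
ee_rot: [0.182, 0.117, 0.976, -0.022]
force: [1.0, -0.7, -0.3]
grip_width: 0.0
grip_force: 0.0
```

```bash
python3 - <<'E'
from h import *
b=np.array([570.7,26.4,129.1]);F=frame(-.237)
for c in ["side","scene","wrist"]:
  P=pose();im=eyes.capture(c)
  for n in ["hood_edge","handle_tip"]:
   for d in eyes.landmark_of(c,n)[:1]: print(c,n,d["p"],F.T@(world(c,im,d["point"],P)-b))
  for n in ["bench_brush","carton"]:
   for d in eyes.landmark_of(c,n)[:1]: print(c,n,d["p"],world(c,im,d["point"],P))
  if c=="side": cv2.imwrite("pics/j.png",cv2.resize(im["frame"][120:260,250:430],None,fx=4,fy=4))
E
```

```text
side hood_edge 0.9 [ -6.30431283 -73.77657847  35.92290995]
side bench_brush 0.59 [574.60158473 294.56366749  -1.48281856]
side carton 0.74 [ 390.19312198 -398.45400921    1.15889439]
scene hood_edge 0.63 [ -3.47885544 -69.61709476  37.56700122]
scene bench_brush 0.71 [579.06736302 298.2291256    4.09632136]
scene carton 0.92 [ 394.54528986 -395.67207628   -2.01404277]
wrist bench_brush 0.9 [577.77578551 301.00912225  -0.79357434]
wrist carton 0.82 [ 388.29549497 -399.24885032   -0.61651634]
```

View pics/j.png

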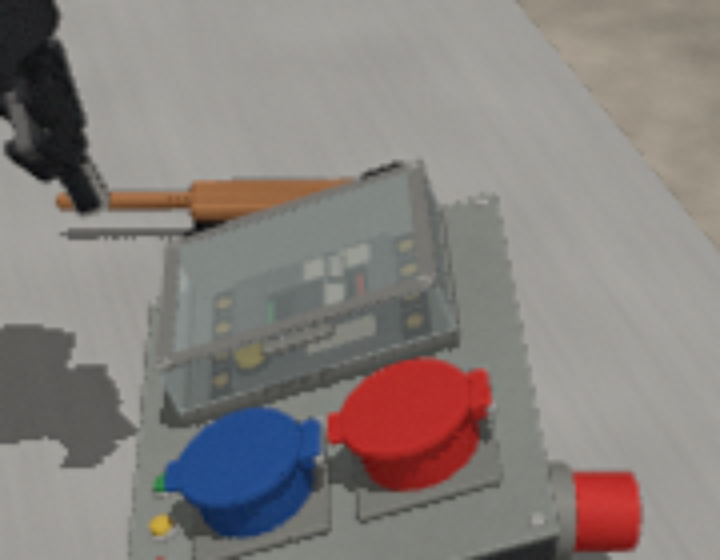

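```bash
python3 -c "
from rig import finish_job
print(finish_job())"
```

```text
the job is handed in; nothing more can be done
None
```

I handed the job in at about 21 s. The button tripped the breaker and sprang back, the handle is up and caught, the hood is shut on its stop, and the brush and carton have not moved. Two presses came out harder than planned: about 42 N from the gripper on the hood edge on the way over, which may be over the 40 N limit, and about 90 N at the wrist (limit 120 N) with the fingertips on the shut hood.

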